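# Stow the lighter, then open the lamp oil bottle

## Task

Before the lamp oil is opened, put the lighter safely away: press it, centred on the two forks, right down into the fork clip until the sprung jaw has snapped shut over it, and let go of it (either end may point either way). Then open the oil bottle's safety cap: push the cap down against its spring, keep it down while turning it anticlockwise (seen from above) until it is free, and lift it off. Finish while still holding the cap in the gripper, upright and still, a few centimetres (about five) straight above the bottle's neck, with the lighter still in its clip and the candles and sachet where they stood.

Things in the scene. Friction and masses are not known exactly. Their poses are not given: they have to be found in the camera images.
- lighter_mid (a point): Centre of the barrel of the black stick lighter that lies on the counter: round barrel 16 mm in diameter, 112 mm long along x (56 mm either way from this point); a thinner steel nozzle (11 mm in diameter) sticks out 22 mm more at its +x end. About 60 g; it can roll. The point is 8 mm above the counter while the lighter lies there.
- clip: Fork clip fixed on the counter. Origin: on the counter, below the seat; axes as the seat's. Wooden base plate 104 x 64 mm, 8 mm thick. Two steel forks, 8 mm wide in x, stand at x = -40 and +40 mm. Between them (x -36 to 36 mm) all above the plate is free for fingers, but for a round hinge shaft, 6 mm thick, at y = +18 mm, 13 mm above the counter.
- clip_seat (a point): Where lighter_mid comes to lie in the clip, 45 mm above the counter. x: level, along the seated lighter; y: towards the jaw; z up. The slot is 19 mm wide in y, open above, its floor 8 mm below this point. Front tines (-y) reach up 30 mm above it, jaw heads (+y) 29 mm, both sloped as a funnel. Press the lighter straight down, about 4 to 12 N, until it sits on the floor.
- clip_jaw (a joint): Swing of the clip's sprung jaw (two arms on one shaft, one at each fork), rad: 0 = shut over the slot; it grows as the lighter pushes it aside (about 0.15) and springs back to 0 once the lighter has passed below it. The resistance peaks (about 10 N) with the lighter some 18 mm above its seat, then gives way; the lighter still has to go down the rest.
- bottle: White square lamp oil bottle (82 x 82 mm) in a wooden tray 96 x 96 mm; fixed, cannot turn. Origin: centre of the tray's underside on the counter; z up. Heights above it: shoulder 80 mm; a collar 45 mm wide at 90 to 95.5 mm; neck top 116 mm, with a spring pad about 10 mm higher. At the start the cap's x axis lies nearly along the bottle's.
- cap_mid (a point): Centre of the grey round ribbed safety cap, 50 mm in diameter, 25.5 mm high, z up; closed it is 115.75 mm above the bottle's origin. Loose, 30 g, locked. A spring lifts it with 5 N. Pushed down 4 to 7 mm (up to 10 N; end of travel 7.5 mm) it turns anticlockwise seen from above; at 60 to 80 degrees (70 best, stop at 85) it lifts straight off. Clockwise is blocked. Grip it at any yaw.
- front_candle_0: Bystander: short white candle on a black square card, 63 x 63 x 66 mm, origin at the centre of the underside. Leave it where it stands.
- front_candle_1: Bystander: short white candle on a black square card, 56 x 56 x 66 mm, origin at the centre of the underside. Leave it where it stands.
- front_candle_4: Bystander: short white candle on a black square card, 55 x 55 x 66 mm, origin at the centre of the underside. Leave it where it stands.
- sachet: Bystander: flat light flowered sachet, 66 x 98 x 9 mm, origin at the centre of the underside. Leave it where it lies.

How it is judged (in metres and radians):
On the way, in this order (a step that is already met when the one before it is completed fails the run):
1. the lighter sits down in the fork clip, the jaw is shut over it and the fingers have let go (z of lighter_mid in the frame of clip_seat between -0.004 and 0.004 m and y of lighter_mid in the frame of clip_seat between -0.005 and 0.005 m and distance between lighter_mid and clip_seat below 0.015 m and angle between the x axis of lighter_mid and the x axis of clip_seat, either way round below 0.1 rad and value of joint clip_jaw below 0.05 rad and contact force between the fingers and lighter below 0.3 N), for 0.2 s.
2. the cap is pushed down at least 3 mm on the neck, not yet turned (z of cap_mid in the frame of bottle below 0.11275 m and angle between the x axis of cap_mid and the x axis of bottle, either way round below 0.5 rad and horizontal distance between cap_mid and bottle below 0.006 m), for 0.05 s.
3. the cap is turned at least 50 degrees while still down on the neck (z of cap_mid in the frame of bottle below 0.1195 m and angle between the x axis of cap_mid and the x axis of bottle, either way round above 0.87 rad and horizontal distance between cap_mid and bottle below 0.006 m).
At the end, for the whole second after the job is handed in: The cap is held still and upright (within 14 degrees) in the fingers, clear of the bottle, 25 to 100 mm higher than it sat when closed and within 25 mm of the bottle's axis; the lighter lies in the clip within 4 mm of seat height, 5 mm sideways and 15 mm along it, with the jaw shut (below 0.05 rad) (all of step 1 and z of cap_mid in the frame of bottle between 0.1408 and 0.2158 m and horizontal distance between cap_mid and bottle below 0.025 m and angle between cap_mid's own z axis and vertical below 0.25 rad and contact force between the fingers and cap above 1 N and contact force between bottle and cap below 0.1 N and linear speed of cap below 0.03 m/s); the arm keeps its last pose, push and grip.
It fails at once if a bystander (candle or sachet) is moved more than 20 mm (distance of any of front_candle_0, front_candle_1, front_candle_4, sachet from where it was at the start of the episode above 0.02 m).
It also fails if it takes over 51 s, if anything falls off the work surface, if the arm or the gripper's body presses on something with over 40 N, if the wrist force passes 120 N, or if a joint passes its speed limit or range.

## Robot

A 6-joint arm with a two-finger parallel gripper is mounted at the origin on a cart in front of the work surface, level with it; the furniture and walls round the work are solid. World frame = base frame: x ahead of the robot, y to its left, z up, the work surface at z = 0. Lengths are in mm, angles in rad, forces in N, time in s.
With the tool pointing down it reaches from about 300 to 775 mm from the base axis. Payload 14.6 kg.
Tool frame: the origin (TCP) lies between the finger pads; the fingertips stand 19 mm ahead of it and the grasp point (between the pads) is the TCP; x points along the fingers, y is the direction in which the jaws open and shut, and the axes are right-handed (so a half turn about x gives the same grasp; the last joint's range is limited). The gripper opens to 94 mm and grips with 3 to 60 N. Pads are 16 mm wide; open, the fingers measure 119 mm over their backs; the gripper's body (75 mm by 177 mm) begins 78 mm behind the grasp point.
Start: joints at [1.104, 0.3, 1.521, -0, 1.321, -0.067], TCP at [214.075, 506.617, 224.446] pointing down, gripper open.
Joint ranges: [-3.03, 3.03], [-0.79, 2.21], [0.23, 2.52], [-1.04, 4.18], [0, 3.07], [-2.55, 2.55]. Speed limits (rad/s): [2.22, 2.22, 2.57, 3.14, 3.14, 3.14].

## Interface

Orientations are given as [roll, pitch, yaw] about the fixed x, y, z axes, in that order (R = Rz(yaw) Ry(pitch) Rx(roll)).
In Python, from cell import manip gives the robot as it stands.
- The arm moves only by the tool jog_arm, never from a script. Its argument "series" is one flat list of numbers, 7 for each row, row after row: the turn, a rotation vector about the world's x, y, z in rad, then the shift along the world's x, y, z in m, then the opening, from -1 (shut) to 1 (fully open). A call has 1 to 20 rows; each row is the pose to reach, as a shift and turn from the pose commanded when the call began; what a row does not reach only later rows make up. A row lasts 1/8 s, in which the tool goes at most 62.5 mm and 10.7 degrees, less where a joint would pass 70% of its speed; a pose out of reach is approached as far as the arm can. A call with a gripper value outside its range is refused whole. The fingers move at their own pace and stop on an object; "squeeze" is the grip in N (left out, the last holds). Time passes only in rows, so rows that repeat a pose let the fingers close. It gives the time, the measured TCP pose, the force and the opening at its end, in the units of the state.
- manip.read_state(): the state, without advancing time (a new reading comes with each control period).
- manip.camera(name): name is "side" or "top" or "wrist"; returns a dict with "color" (480x640x3 uint8, blue, green, red), "range_z" (480x640 float32, mm along the optical axis (not along the pixel's ray), 0 where there is no reading), "fx", "fy", "cx", "cy" (pixels), "pose" (4x4, takes a point from camera to world coordinates); the wrist camera has in their place "mount" (4x4, takes a point from camera to tool coordinates, whose origin is the TCP and whose axes are the tool frame's). Camera axes: x right, y down, z forward; pixel columns grow to the right and rows downward; lengths in mm; the calibration is good to about 2 mm. A picture is of the moment at which its call begins: read the wrist's pose just before it.
- manip.sign_off(): hands the job in, once; it reports no verdict.
The state is a dict: "clock": time; "joints": joint angles; "qd": joint speeds; "effort": joint torques, N m; "eef_pos": TCP position; "eef_rot": TCP orientation; "wrist_force": force on the tool from outside, world axes, zero at the start; "moment": the same for the moment, N m; "finger_gap": finger opening in mm.
Only numpy, scipy, OpenCV 4.12 (cv2) and the standard library are available. Lean on these libraries where they do the work, as an engineer would, in place of code of your own. Each camera call takes 0.05 s, during which the arm holds its last target.

## Working session

There is one attempt and no reset: what is moved stays moved. The work goes in short steps, Python scripts to look and compute and a tool call to move; the robot and the scene stay as the last step left them, time stands still between calls to the robot, and variables do not carry over. Pictures are saved under pics/ and viewed, and the job is handed in when it is done.

Besides the shell and the picture viewer there is one more tool, called after "Request:" as name(argument=value, ...) on one line, values as JSON. jog_arm: Moves the arm, as the interface text tells. Its arguments: {"type":"object","properties":{"series":{"type":"array","items":{"type":"number"}},"squeeze":{"type":"number"}},"required":["series"]}

```bash
mkdir -p pics; ls; python3 - <<'E'
from cell import manip
import cv2,numpy as np
print(manip.read_state())
for n in("top","side","wrist"):
    c=manip.camera(n); cv2.imwrite(f"pics/{n}0.png",c["color"]); np.savez(f"{n}0.npz",**c)
    print(n,c["fx"],c["fy"],c["cx"],c["cy"],np.round(c.get("pose",c.get("mount")),3).tolist())
E
```

```text
pics
{'clock': 0.0, 'joints': array([ 1.10439672e+00,  3.00488519e-01,  1.52159656e+00, -4.81956501e-06,
        1.32072620e+00, -6.65824522e-02]), 'qd': array([-0.00035738, -0.00196726, -0.0005722 , -0.00031912,  0.00077313,
        0.00173253]), 'effort': array([ 2.06467776e-03, -5.31797898e+01, -3.52752221e+01,  7.09346286e-02,
        2.42553593e-02, -7.89992328e-05]), 'eef_pos': array([213.96787414, 506.39746599, 223.87022464]), 'eef_rot': array([-1.6335481 ,  1.56957769, -2.03336406]), 'wrist_force': array([-0.29874212,  0.12860747,  0.08011176]), 'moment': array([-0.04016529,  0.06615656, -0.0251615 ]), 'finger_gap': 93.87727313597591}
top 542.6816466429842 542.6816466429842 319.0199576625716 236.80506806194708 [[-0.02, -0.994, 0.108, 418.513], [-1.0, 0.022, 0.018, 128.755], [-0.021, -0.108, -0.994, 1245.615], [0.0, 0.0, 0.0, 1.0]]
side 445.46004250429087 445.46004250429087 319.7930595802137 236.84680977311538 [[1.0, 0.002, -0.005, 510.046], [0.005, -0.407, 0.914, -646.127], [-0.0, -0.914, -0.407, 457.071], [0.0, 0.0, 0.0, 1.0]]
wrist 367.5389852631983 367.5389852631983 323.1176307485214 236.4220379516948 [[0.002, -0.284, 0.959, -159.684], [1.0, 0.0, -0.002, -0.953], [0.0, 0.959, 0.284, -83.098], [0.0, 0.0, 0.0, 1.0]]
```

View pics/top0.png

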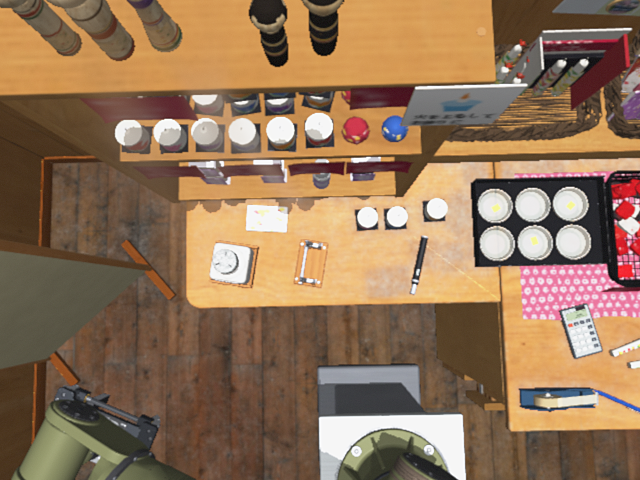

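View pics/side0.png

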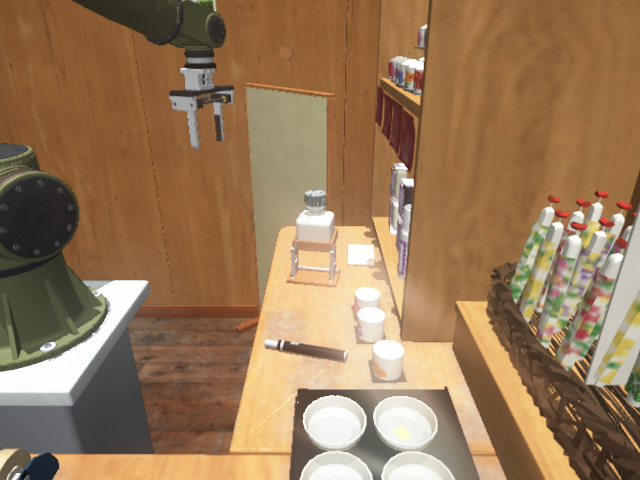

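View pics/wrist0.png

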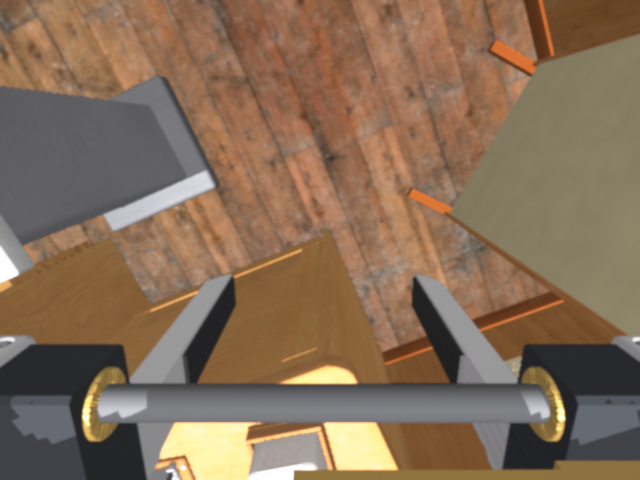

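```bash
cat > h.py <<'E'
import numpy as np,cv2
def load(n): return dict(np.load(n))
def pts(c,T=None):
    T=c["pose"] if T is None else T
    z=c["range_z"];v,u=np.mgrid[0:480,0:640]
    P=np.stack([(u-c["cx"])/c["fx"]*z,(v-c["cy"])/c["fy"]*z,z],-1)
    return P@T[:3,:3].T+T[:3,3]
def ray(c,uv,h,T=None):
    T=c["pose"] if T is None else T
    uv=np.atleast_2d(uv).astype(float)
    d=np.c_[(uv[:,0]-c["cx"])/c["fx"],(uv[:,1]-c["cy"])/c["fy"],np.ones(len(uv))]@T[:3,:3].T
    o=T[:3,3];return o+d*((h-o[2])/d[:,2])[:,None]
def proj(c,P,T=None):
    T=c["pose"] if T is None else T
    q=(np.atleast_2d(P)-T[:3,3])@T[:3,:3]
    return np.c_[q[:,0]/q[:,2]*c["fx"]+c["cx"],q[:,1]/q[:,2]*c["fy"]+c["cy"]]
E
python3 - <<'E'
from h import *
t=load("top0.npz")
im=t["color"]
a=cv2.resize(im[190:310,190:460],None,fx=2.9,fy=2.9,interpolation=cv2.INTER_CUBIC)
cv2.imwrite("pics/tz.png",a)
s=load("side0.npz");cv2.imwrite("pics/sz.png",cv2.resize(s["color"][180:385,230:430],None,fx=2.9,fy=2.9,interpolation=cv2.INTER_CUBIC))
P=pts(t)
for r in range(60,310,12): print(r,[tuple(np.round(P[r,c]).astype(int)) for c in (150,200,230,270,311,360,418,470)])
E
```

```text
60 [(np.int64(670), np.int64(314), np.int64(699)), (np.int64(669), np.int64(261), np.int64(698)), (np.int64(668), np.int64(229), np.int64(698)), (np.int64(659), np.int64(185), np.int64(715)), (np.int64(665), np.int64(143), np.int64(698)), (np.int64(664), np.int64(92), np.int64(698)), (np.int64(662), np.int64(31), np.int64(699)), (np.int64(661), np.int64(-23), np.int64(698))]
72 [(np.int64(657), np.int64(314), np.int64(698)), (np.int64(656), np.int64(261), np.int64(696)), (np.int64(655), np.int64(229), np.int64(698)), (np.int64(653), np.int64(187), np.int64(699)), (np.int64(651), np.int64(144), np.int64(700)), (np.int64(651), np.int64(92), np.int64(697)), (np.int64(649), np.int64(32), np.int64(699)), (np.int64(647), np.int64(-22), np.int64(698))]
84 [(np.int64(644), np.int64(313), np.int64(699)), (np.int64(642), np.int64(261), np.int64(699)), (np.int64(641), np.int64(229), np.int64(699)), (np.int64(641), np.int64(187), np.int64(697)), (np.int64(639), np.int64(144), np.int64(699)), (np.int64(638), np.int64(93), np.int64(696)), (np.int64(638), np.int64(32), np.int64(693)), (np.int64(638
[... 6078 characters left out ...]
64(-797)), (np.int64(442), np.int64(427), np.int64(0)), (np.int64(440), np.int64(358), np.int64(1)), (np.int64(438), np.int64(267), np.int64(-3)), (np.int64(436), np.int64(172), np.int64(0)), (np.int64(434), np.int64(61), np.int64(1)), (np.int64(431), np.int64(-72), np.int64(-2)), (np.int64(429), np.int64(-189), np.int64(1))]
300 [(np.int64(415), np.int64(809), np.int64(-803)), (np.int64(414), np.int64(428), np.int64(-1)), (np.int64(413), np.int64(359), np.int64(-2)), (np.int64(411), np.int64(267), np.int64(-1)), (np.int64(409), np.int64(173), np.int64(2)), (np.int64(407), np.int64(61), np.int64(-2)), (np.int64(404), np.int64(-70), np.int64(-2)), (np.int64(402), np.int64(-187), np.int64(2))]
```

View pics/tz.png

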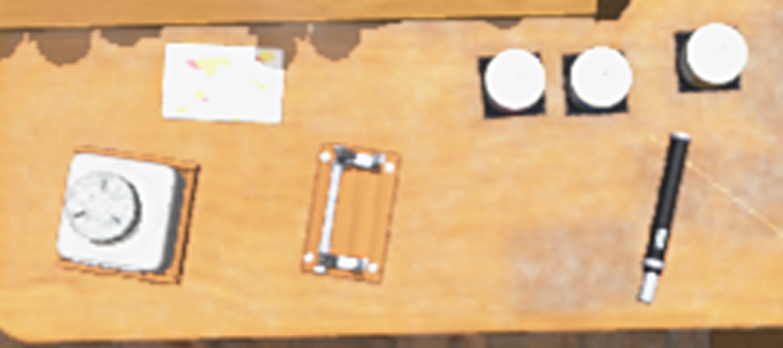

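View pics/sz.png

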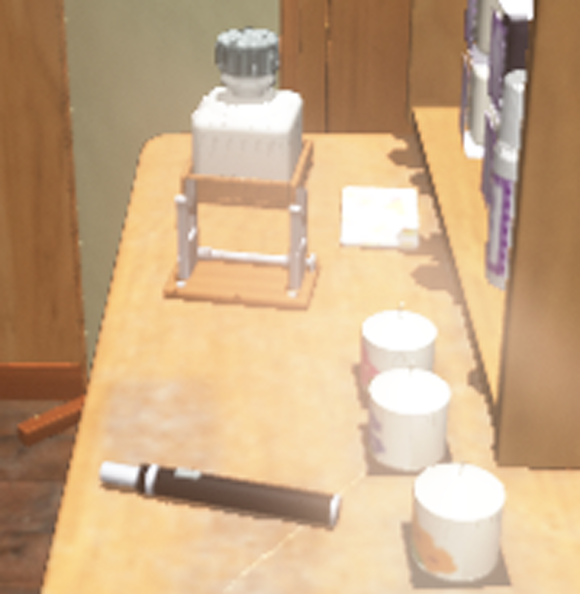

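```bash
python3 - <<'E'
from h import *
from scipy.spatial.transform import Rotation as R
t=load("top0.npz"); s=load("side0.npz")
z=np.array([190,190]); k=lambda a:(np.array(a)+.5)/2.9-.5+z
c=k([(322,143),(400,152),(378,283),(302,270)])
print("plate",np.round(ray(t,c,8),1).tolist(),np.round(ray(t,c,8).mean(0),1))
print("lighter ends",np.round(ray(t,k([(681,132),(654,262)]),8),1).tolist(),np.round(ray(t,k([(646,300)]),8),1))
g=t["color"].max(2)
m=(g<75).astype(np.uint8);m[:230]=0;m[300:]=0;m[:,:405]=0;m[:,440:]=0
n,l,st,_=cv2.connectedComponentsWithStats(m);i=1+np.argmax(st[1:,4]);ys,xs=np.where(l==i);print(st[i])
Q=ray(t,np.c_[xs,ys],8);q=Q[:,:2];mu=q.mean(0);w,v=np.linalg.eigh(np.cov((q-mu).T));a=v[:,1];pr=(q-mu)@a
print("dark",mu,a,np.degrees(np.arctan2(a[1],a[0])),pr.min(),pr.max())
print("cap",np.round(ray(t,k([(101,208)]),128.5),1), "bottle tray",np.round(ray(t,k([(66,262),(182,283),(200,162)]),20),1).tolist())
print("candles",np.round(ray(t,k([(514,81),(600,78),(714,55)]),66),1).tolist())
# cap/bottle depth
P=pts(t);h=P[...,2];
for lo,hi in((120,140),(70,90)):
    mm=(h>lo)&(h<hi)&(P[...,0]<600)&(P[...,0]>400)&(P[...,1]>270)&(P[...,1]<420);print(lo,mm.sum(),P[mm].mean(0),P[mm].min(0),P[mm].max(0))
st0=R.from_euler('xyz',[-1.6335481 ,  1.56957769, -2.03336406]);print(np.round(st0.as_matrix(),3))
E
```

```text
plate [[548.8, 193.7, 8.0], [540.3, 132.2, 8.0], [437.6, 151.7, 8.0], [449.0, 211.1, 8.0]] [493.9 172.2   8. ]
lighter ends [[551.2, -89.6, 8.0], [449.5, -64.4, 8.0]] [[420.1 -57.    8. ]]
[413 238  14  41 160]
dark [500.80990233 -75.93387305] [-0.96706063  0.25454613] 165.2533069443765 -45.08365871127048 49.26874256664281
cap [[493.1 345.9 128.5]] bottle tray [[458.8, 394.4, 20.0], [440.6, 303.9, 20.0], [534.7, 289.0, 20.0]]
candles [[586.6, 44.7, 66.0], [587.3, -20.2, 66.0], [602.8, -106.6, 66.0]]
120 479 [494.92730406 344.77429737 129.15059655] [470.91102275 319.92321854 120.79216252] [519.31507052 370.58416776 135.23191631]
70 622 [492.59747384 338.16243376  74.31134585] [453.6013173  303.05864998  70.0099306 ] [537.57451528 388.64162306  84.82178139]
[[-0.001  0.389  0.921]
 [-0.001  0.921 -0.389]
 [-1.    -0.001 -0.   ]]
```

Request:
jog_arm(series=[0,0,0.225,0.28,-0.334,-0.02,1,0,0,0.225,0.28,-0.334,-0.02,1,0,0,0.225,0.28,-0.334,-0.02,1,0,0,0.225,0.28,-0.334,-0.02,1,0,0,0.225,0.28,-0.334,-0.02,1,0,0,0.225,0.28,-0.334,-0.02,1,0,0,0.225,0.28,-0.334,-0.02,1,0,0,0.225,0.28,-0.334,-0.02,1,0,0,0.225,0.28,-0.334,-0.02,1,0,0,0.225,0.28,-0.334,-0.02,1])

```text
clock: 1.4
eef_pos: [493.4, 173.7, 204.6]
eef_rot: [1.617, 1.571, 1.444]
wrist_force: [-0.7, 0.4, 0.1]
finger_gap: 93.9
```

```bash
cat >> h.py <<'E'
from scipy.spatial.transform import Rotation as Rot
def wrist(name):
    from cell import manip
    s=manip.read_state();c=manip.camera("wrist")
    T=np.eye(4);T[:3,:3]=Rot.from_euler('xyz',s["eef_rot"]).as_matrix();T[:3,3]=s["eef_pos"]
    c["pose"]=T@c["mount"];np.savez(name+".npz",**c);cv2.imwrite(f"pics/{name}.png",c["color"])
    print(round(s["clock"],2),np.round(s["eef_pos"],1),np.round(T[:3,1],3),np.round(s["wrist_force"],1),round(s["finger_gap"],1))
    return c
E
python3 -c "
from h import *
wrist('w1')"
```

```text
1.4 [493.4 173.7 204.6] [0.172 0.985 0.   ] [-0.7  0.4  0.1] 93.9
```

View pics/w1.png

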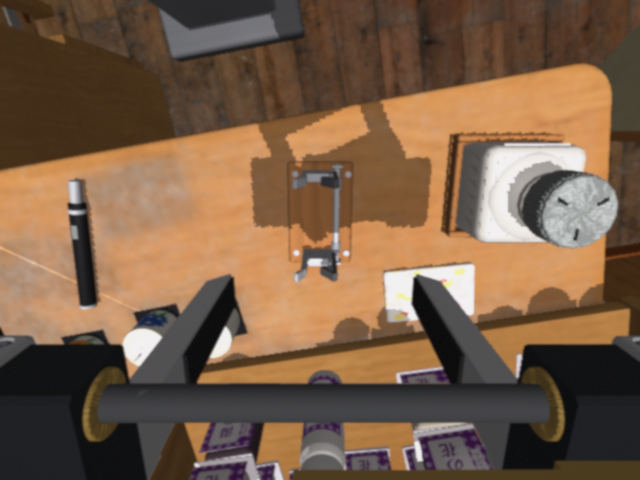

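```bash
python3 - <<'E'
from h import *
w=load("w1.npz")
cv2.imwrite("pics/w1c.png",cv2.resize(w["color"][150:290,270:370],None,fx=4,fy=4,interpolation=cv2.INTER_CUBIC))
cv2.imwrite("pics/w1l.png",cv2.resize(w["color"][170:320,50:120],None,fx=4,fy=4,interpolation=cv2.INTER_CUBIC))
cv2.imwrite("pics/w1b.png",cv2.resize(w["color"][125:255,440:625],None,fx=4,fy=4,interpolation=cv2.INTER_CUBIC))
E
```

```text
(no output)
```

View pics/w1c.png

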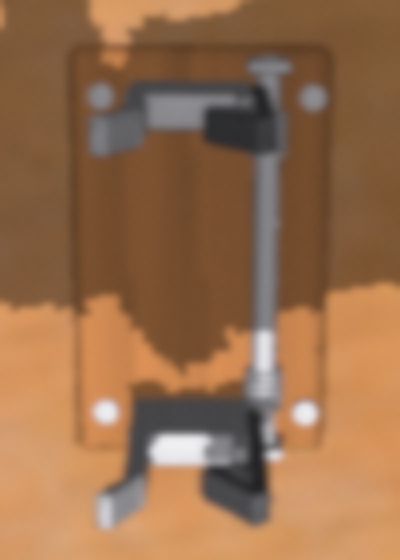

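View pics/w1l.png

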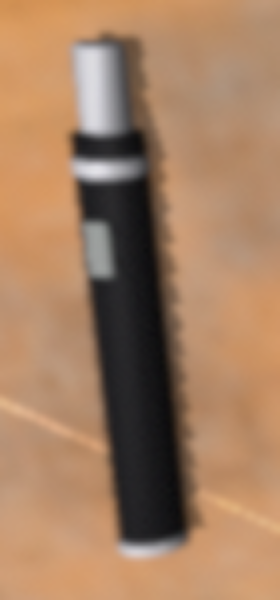

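View pics/w1b.png

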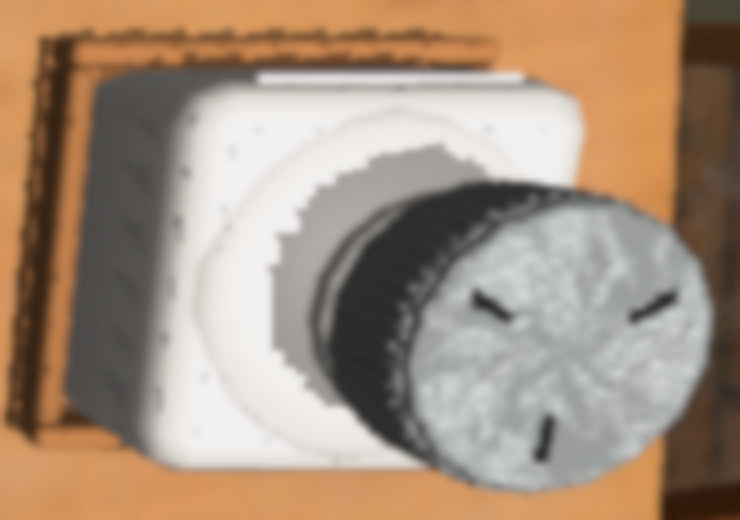

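```bash
python3 - <<'E'
from h import *
w=load("w1.npz")
k=lambda a,o:(np.array(a,float)+.5)/4-.5+np.array(o)
c=k([(70,46),(333,46),(322,448),(80,448)],(270,150))
for h in(0,8):
    p=ray(w,c,h);print("plate",h,np.round(p[:,:2],1).tolist(),np.round(p.mean(0),1),np.linalg.norm(p[0]-p[1]),np.linalg.norm(p[1]-p[2]),np.linalg.norm(p[2]-p[3]),np.linalg.norm(p[3]-p[0]))
    d=(p[0]+p[1]-p[2]-p[3]);print(np.degrees(np.arctan2(-d[1],-d[0])))
b=ray(w,k([(101,97),(313,97),(305,412),(106,412)],(270,150)),9);print("screws",np.round(b,1).tolist(),b.mean(0))
d=b[2]+b[3]-b[0]-b[1];print("yaw",np.degrees(np.arctan2(d[1],d[0])))
sh=ray(w,k([(266,170),(264,330)],(270,150)),16);print("shaft",sh, "yaw",np.degrees(np.arctan2(*(sh[1]-sh[0])[[1,0]])))
f=ray(w,k([(146,112),(250,112),(150,450),(207,450)],(270,150)),37);print("floor",np.round(f,1).tolist())
print("tine/jaw tops",np.round(ray(w,k([(92,125),(141,125),(205,110),(275,120),(98,500),(145,485),(205,485),(268,500)],(270,150)),74.5),1).tolist())
l=ray(w,k([(153,546),(109,160),(98,45)],(50,170)),8);print("lighter",np.round(l,1).tolist())
L=ray(w,k([(72,135),(145,135),(120,540),(187,535)],(50,170)),8);print(np.round(L,1).tolist())
m=(L[0]+L[1]-L[2]-L[3])/2;print("yaw",np.degrees(np.arctan2(m[1],m[0])),np.linalg.norm(m))
print("cap",ray(w,k([(560,345)],(440,125)),128.5),ray(w,k([(410,345),(712,345)],(440,125)),128.5))
P=pts(w);h=P[...,2];mm=(h>124)&(h<134)&(P[...,1]>300)&(P[...,1]<400)&(P[...,0]<550);print(P[mm].mean(0),P[mm].min(0),P[mm].max(0))
for name,mk in(("clip>60",(h>60)&(h<85)&(abs(P[...,0]-494)<70)&(abs(P[...,1]-172)<50)),):
    v,u=np.where(mk);print(name,mk.sum(),P[mk].mean(0));
    for a in np.array_split(np.arange(len(v)),12):print(np.round(P[v[a],u[a]].mean(0)),v[a].mean(),u[a].mean())
print(w["pose"][:3,3])
E
```

```text
plate 0 [[435.9, 146.6], [446.9, 209.7], [549.5, 191.2], [538.5, 128.4]] [492.7 169.    0. ] 64.07019875296179 104.23087790516557 63.824031312476734 104.26049656914722
-10.14915942599417
plate 8 [[435.3, 147.5], [446.1, 209.2], [546.5, 191.2], [535.7, 129.7]] [490.9 169.4   8. ] 62.66297578677156 101.94157510871473 62.42221511078107 101.97054323523912
-10.149159425994162
screws [[448.3, 152.5, 9.0], [457.1, 202.6, 9.0], [535.7, 188.4, 9.0], [526.9, 138.3, 9.0]] [492.01452156 170.46583196   9.        ]
yaw -10.290665020565239
shaft [[471.36102777 188.64487766  16.        ]
 [510.40902059 181.70721737  16.        ]] yaw -10.074616687651382
floor [[450.4, 164.5, 37.0], [454.4, 187.2, 37.0], [528.9, 150.6, 37.0], [531.3, 163.9, 37.0]]
tine/jaw tops [[446.6, 156.1, 74.5], [448.2, 165.6, 74.5], [447.5, 178.5, 74.5], [451.8, 191.8, 74.5], [524.7, 141.8, 74.5], [523.0, 152.3, 74.5], [525.2, 164.8, 74.5], [530.9, 177.4, 74.5]]
lighter [[548.3, -93.5, 8.0], [445.7, -67.1, 8.0], [418.2, -59.5, 8.0]]
[[438.2, -73.8, 8.0], [441.3, -56.1, 8.0], [545.1, -101.6, 8.0], [546.8, -83.4, 8.0]]
yaw 165.47
[... 189 characters left out ...]
9 127.57161469] [467.57208786 318.79700869 124.0099166 ] [517.52971908 368.61750805 130.37368359]
clip>60 606 [489.77725116 167.9532553   68.82049734]
[448. 174.  66.] 177.88235294117646 314.98039215686276
[450. 178.  69.] 179.58823529411765 320.3529411764706
[451. 173.  69.] 181.37254901960785 314.70588235294116
[452. 174.  70.] 183.05882352941177 315.96078431372547
[454. 177.  69.] 184.7450980392157 319.98039215686276
[455. 174.  70.] 186.6078431372549 316.4117647058824
[520. 163.  64.] 260.9 318.6
[528. 162.  66.] 271.14 318.28
[528. 160.  70.] 273.0 316.38
[530. 162.  69.] 274.74 318.28
[531. 159.  70.] 276.68 315.82
[533. 160.  72.] 279.24 316.98
[411.22664943 187.17509829 364.23623146]
```

Request:
jog_arm(series=[0,0,-0.08,0.0015,-0.251,-0.08,1,0,0,-0.08,0.0015,-0.251,-0.08,1,0,0,-0.08,0.0015,-0.251,-0.08,1,0,0,-0.08,0.0015,-0.251,-0.08,1,0,0,-0.08,0.0015,-0.251,-0.08,1,0,0,-0.08,0.0015,-0.251,-0.08,1,0,0,-0.08,0.0015,-0.251,-0.08,1])

```text
clock: 2.33
eef_pos: [495.9, -76.9, 125.0]
eef_rot: [0.189, 1.57, -0.064]
wrist_force: [0.0, 0.3, 0.3]
finger_gap: 93.8
```

```bash
python3 -c "
from h import *
w=wrist('w2')
cv2.imwrite('pics/w2c.png',cv2.resize(w['color'][60:340,230:400],None,fx=2.1,fy=2.1,interpolation=cv2.INTER_CUBIC))
"
```

```text
2.33 [495.9 -76.9 125. ] [0.25  0.968 0.   ] [0.  0.3 0.3] 93.8
```

View pics/w2.png

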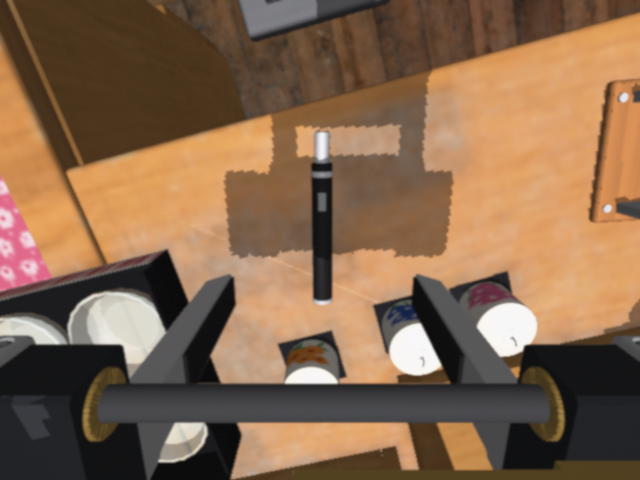

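```bash
python3 - <<'E'
from h import *
w=load("w2.npz")
g=w["color"].max(2);m=(g<60).astype(np.uint8);m[:168]=0;m[306:]=0;m[:,:300]=0;m[:,345:]=0
for r in(185,230,260,290):
    x=np.where(m[r])[0];print(r,x.min(),x.max())
p=ray(w,[(321.5,162),(322.5,303),(322,131)],8);print(p,np.degrees(np.arctan2(*(p[0]-p[1])[[1,0]])),np.linalg.norm(p[0]-p[1]))
u=(p[2]-p[1])/np.linalg.norm(p[2]-p[1]);print("mid",p[1]+u*56,p[2]-u*78)
E
```

```text
185 312 331
230 313 331
260 314 330
290 314 330
[[438.44757852 -64.69485641   8.        ]
 [550.08509246 -92.87306075   8.        ]
 [417.17756434 -58.78894834   8.        ]] 165.83397651571443 115.13881065307527
mid [495.84043241 -78.96202714   8.        ] [492.73262655 -78.16503086   8.        ]
```

Request:
jog_arm(series=[0,0,0,-0.0012,-0.0017,-0.04,0.1,0,0,0,-0.0012,-0.0017,-0.08,0.1,0,0,0,-0.0012,-0.0017,-0.095,0.1,0,0,0,-0.0012,-0.0017,-0.1035,0.1,0,0,0,-0.0012,-0.0017,-0.1035,0.1,0,0,0,-0.0012,-0.0017,-0.1035,0.1], squeeze=40)

```text
clock: 3.12
eef_pos: [495.0, -80.1, 22.0]
eef_rot: [0.026, 1.569, -0.228]
wrist_force: [0.3, 0.4, -0.3]
finger_gap: 51.4
```

```bash
python3 -c "
from h import *
w=wrist('w3')
"
```

```text
3.12 [495.  -80.1  22. ] [0.252 0.968 0.   ] [ 0.3  0.4 -0.3] 51.4
```

View pics/w3.png

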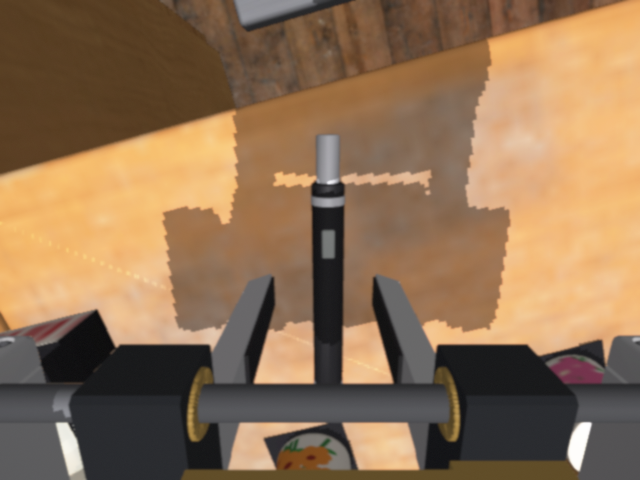

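Request:
jog_arm(series=[0,0,0,0,0,0,-1,0,0,0,0,0,0,-1,0,0,0,0,0,0,-1,0,0,0,0,0,0,-1,0,0,0,0,0,0,-1,0,0,0,0,0,0,-1,0,0,0,0,0,0,-1], squeeze=50)

```text
clock: 4.05
eef_pos: [494.4, -80.1, 21.0]
eef_rot: [0.118, 1.571, -0.136]
wrist_force: [-0.1, 0.3, -0.2]
finger_gap: 14.5
```

Request:
jog_arm(series=[0,0,0,0,0,0.03,-1,0,0,0,0,0,0.06,-1,0,0,0.02,0,0.03,0.11,-1,0,0,0.04,-0.001,0.09,0.12,-1,0,0,0.06,-0.001,0.15,0.12,-1,0,0,0.078,-0.002,0.21,0.12,-1,0,0,0.078,-0.002,0.249,0.12,-1,0,0,0.078,-0.002,0.249,0.12,-1,0,0,0.078,-0.002,0.249,0.12,-1,0,0,0.078,-0.002,0.249,0.12,-1])

```text
clock: 5.3
eef_pos: [492.5, 167.9, 140.9]
eef_rot: [-2.25, 1.571, -2.428]
wrist_force: [0.2, 0.2, 0.2]
finger_gap: 14.8
```

```bash
python3 -c "
from h import *
w=wrist('w4')
cv2.imwrite('pics/w4c.png',cv2.resize(w['color'][110:420,220:430],None,fx=1.9,fy=1.9,interpolation=cv2.INTER_CUBIC))
from cell import manip
c=manip.camera('side');np.savez('s4.npz',**c)
cv2.imwrite('pics/s4c.png',cv2.resize(c['color'][170:300,240:390],None,fx=4,fy=4,interpolation=cv2.INTER_CUBIC))
c=manip.camera('top');np.savez('t4.npz',**c)
cv2.imwrite('pics/t4c.png',cv2.resize(c['color'][220:310,200:360],None,fx=4,fy=4,interpolation=cv2.INTER_CUBIC))
"
```

```text
5.3 [492.5 167.9 140.9] [ 0.177  0.984 -0.   ] [0.2 0.2 0.2] 14.8
```

View pics/w4c.png

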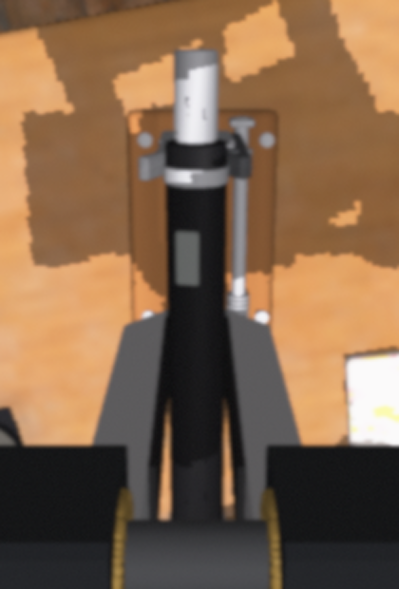

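View pics/s4c.png

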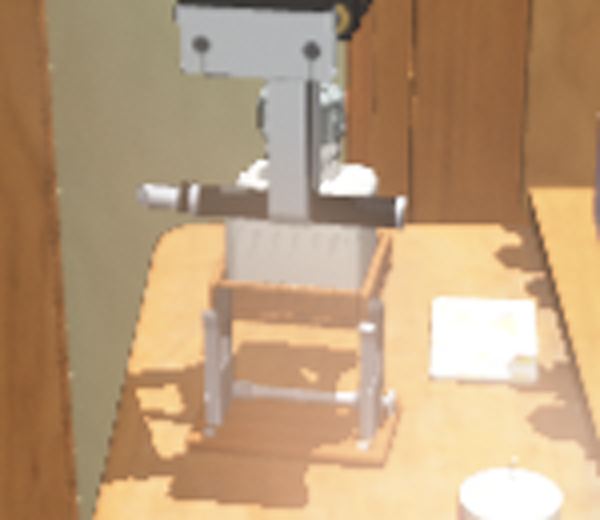

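View pics/t4c.png

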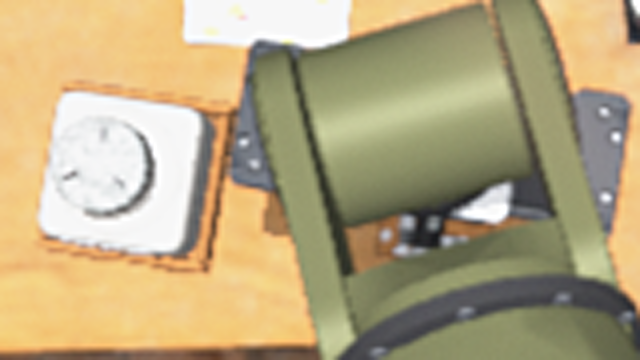

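```bash
python3 - <<'E'
from h import *
w=load("w4.npz");s=load("s4.npz")
k=lambda a,f,o:(np.array(a,float)+.5)/f-.5+np.array(o)
W=lambda a,h:ray(w,k(a,1.9,(220,110)),h)
S=lambda a:k(a,4,(240,170))
y=np.radians(-10.15);ax=np.array([np.cos(y),np.sin(y),0]);ay=np.array([-ax[1],ax[0],0])
tcp=np.array([492.5,167.9,140.9])
# lighter in wrist
e=W([(170,145),(227,145),(168,300),(226,300)],127.9);
print("lighter edges rel tcp along,lat",np.round(np.c_[(e-tcp)@ax,(e-tcp)@ay],1).tolist())
e=W([(197,140),(197,50)],127.9);print("joint,tip",np.round(np.c_[(e-tcp)@ax,(e-tcp)@ay],1).tolist())
C0=np.array([492.7,169.0,0])
for nm,a,h in(("plate",[(129,110),(277,110)],0),("screw",[(146,139),(267,139)],9),("tine",[(140,165),(163,165)],75),("jaw",[(231,170),(249,170)],74),("shaft",[(241,200),(238,290)],16)):
    e=W(a,h)-C0;print(nm,np.round(np.c_[e@ax,e@ay],1).tolist())
# side: find along coordinate for pixels with lat 0, height 127.9
for d in(-80,-78,-57,-56,-54,0,54,56,58):
    print(d,np.round(((proj(s,tcp+ax*d-[0,0,13])+.5-[[240,170]])*4-.5),0))
print("fingertip",((proj(s,tcp-[0,0,19]+8*ax*np.array([[-1],[1]])-ay*12)+.5-[[240,170]])*4))
P=pts(w)
for r in(140,150,165,200,240): 
    u,v=k([(197,r)],1.9,(220,110))[0];print(r,P[int(v),int(u)])
E
```

```text
lighter edges rel tcp along,lat [[-56.9, -7.6], [-56.9, 6.5], [-15.8, -8.7], [-15.8, 6.7]]
joint,tip [[-58.2, -0.9], [-79.6, -0.9]]
plate [[-52.3, -31.1], [-52.3, 31.8]]
screw [[-41.3, -23.5], [-41.2, 27.0]]
tine [[-42.3, -20.7], [-42.3, -13.2]]
jaw [[-40.4, 9.0], [-40.4, 15.0]]
shaft [[-16.8, 16.2], [23.3, 15.5]]
-80 [[137. 197.]]
-78 [[141. 197.]]
-57 [[181. 200.]]
-56 [[183. 200.]]
-54 [[187. 200.]]
0 [[294. 207.]]
54 [[402. 215.]]
56 [[406. 215.]]
58 [[410. 215.]]
fingertip [[273.38285656 227.23617075]
 [305.540012   229.51807563]]
140 [434.33052374 177.15189333 131.53564388]
150 [436.17396958 176.82549065 134.2993218 ]
165 [439.75868338 176.17913239 134.45393829]
200 [448.43981505 174.61371199 134.77048667]
240 [457.56429981 172.97409819 137.68236087]
```

Request:
jog_arm(series=[0,0,0,0.0003,0.0016,-0.02,-1,0,0,0,0.0003,0.0016,-0.04,-1,0,0,0,0.0003,0.0016,-0.04,-1,0,0,0,0.0003,0.0016,-0.04,-1])

```text
clock: 5.95
eef_pos: [493.0, 170.4, 101.7]
eef_rot: [0.413, 1.57, 0.236]
wrist_force: [-0.4, 0.3, -0.4]
finger_gap: 14.8
```

```bash
python3 -c "
from h import *
w=wrist('w5')
cv2.imwrite('pics/w5c.png',cv2.resize(w['color'][110:290,250:400],None,fx=3.3,fy=3.3,interpolation=cv2.INTER_CUBIC))
from cell import manip
c=manip.camera('side');np.savez('s5.npz',**c)
cv2.imwrite('pics/s5c.png',cv2.resize(c['color'][170:300,240:390],None,fx=4,fy=4,interpolation=cv2.INTER_CUBIC))
"
```

```text
5.95 [493.  170.4 101.7] [0.176 0.984 0.   ] [-0.4  0.3 -0.4] 14.8
```

View pics/w5c.png

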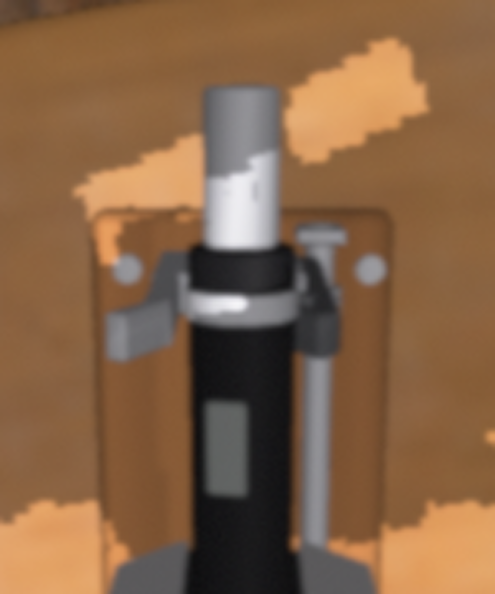

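View pics/s5c.png

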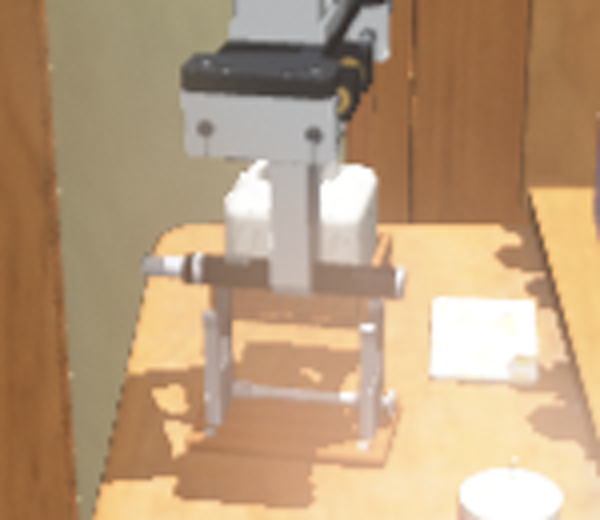

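```bash
python3 - <<'E'
from h import *
w=load("w5.npz")
k=lambda a:(np.array(a,float)+.5)/3.3-.5+np.array((250,110))
y=np.radians(-10.15);ax=np.array([np.cos(y),np.sin(y),0]);ay=np.array([-ax[1],ax[0],0])
C0=np.array([493,170.4,0])
for nm,a,h in(("lighter",[(191,300),(296,300)],88.7),("l2",[(193,500),(293,500)],88.7),("noz",[(204,150),(281,150)],88.7),("plate",[(90,212),(394,212)],0),("plate2",[(97,450),(384,450)],0),("screw",[(127,270),(371,270)],9),("tine",[(108,325),(172,325)],75),("jaw",[(300,340),(338,340)],74),("shaft",[(305,400),(330,400)],13),("shaft",[(303,520),(327,520)],13)):
    e=ray(w,k(a),h)-C0;print(nm,np.round(np.c_[e@ax,e@ay],1).tolist(),"mid lat",round((e@ay).mean(),1))
E
```

```text
lighter [[-50.0, -8.6], [-50.0, 6.6]] mid lat -1.0
l2 [[-19.2, -8.6], [-19.2, 6.5]] mid lat -1.1
noz [[-71.1, -6.5], [-71.1, 4.2]] mid lat -1.1
plate [[-51.9, -33.9], [-51.9, 31.1]] mid lat -1.4
plate2 [[1.7, -34.2], [1.6, 30.8]] mid lat -1.7
screw [[-40.9, -25.5], [-40.9, 25.6]] mid lat 0.1
tine [[-43.3, -22.2], [-43.3, -12.2]] mid lat -17.2
jaw [[-40.7, 7.9], [-40.7, 13.9]] mid lat 10.9
shaft [[-13.8, 12.0], [-13.8, 17.3]] mid lat 14.7
shaft [[13.5, 12.0], [13.5, 17.2]] mid lat 14.6
```

Request:
jog_arm(series=[0,0,0,0,-0.0005,-0.008,-1,0,0,0,0,-0.0005,-0.016,-1,0,0,0,0,-0.0005,-0.018,-1,0,0,0,0,-0.0005,-0.018,-1])

```text
clock: 6.55
eef_pos: [492.5, 169.8, 82.7]
eef_rot: [-2.387, 1.57, -2.564]
wrist_force: [-0.6, -3.0, 0.9]
finger_gap: 14.8
```

Request:
jog_arm(series=[0,0,0,0,0,-0.004,-1,0,0,0,0,0,-0.006,-1,0,0,0,0,0,-0.006,-1])

```text
clock: 6.92
eef_pos: [493.1, 169.7, 77.3]
eef_rot: [-0.137, 1.57, -0.314]
wrist_force: [0.4, -5.5, 3.4]
finger_gap: 14.7
```

Request:
jog_arm(series=[0,0,0,0,0,-0.004,-1,0,0,0,0,0,-0.008,-1,0,0,0,0,0,-0.01,-1,0,0,0,0,0,-0.01,-1])

```text
clock: 7.42
eef_pos: [492.4, 169.9, 66.5]
eef_rot: [-2.586, 1.57, -2.763]
wrist_force: [0.6, -3.2, -3.9]
finger_gap: 14.5
```

Request:
jog_arm(series=[0,0,0,0,0,-0.004,-1,0,0,0,0,0,-0.007,-1,0,0,0,0,0,-0.007,-1,0,0,0,0,0,-0.007,-1])

```text
clock: 7.92
eef_pos: [492.8, 170.3, 60.1]
eef_rot: [1.129, 1.57, 0.952]
wrist_force: [0.5, -0.1, -1.5]
finger_gap: 14.5
```

```bash
python3 -c "
from h import *
w=wrist('w6')
cv2.imwrite('pics/w6c.png',cv2.resize(w['color'][110:290,250:400],None,fx=3.3,fy=3.3,interpolation=cv2.INTER_CUBIC))
from cell import manip
c=manip.camera('side');np.savez('s6.npz',**c)
cv2.imwrite('pics/s6c.png',cv2.resize(c['color'][200:300,270:370],None,fx=5,fy=5,interpolation=cv2.INTER_CUBIC))
"
```

```text
7.92 [492.8 170.3  60.1] [0.176 0.984 0.   ] [ 0.5 -0.1 -1.5] 14.5
```

View pics/w6c.png

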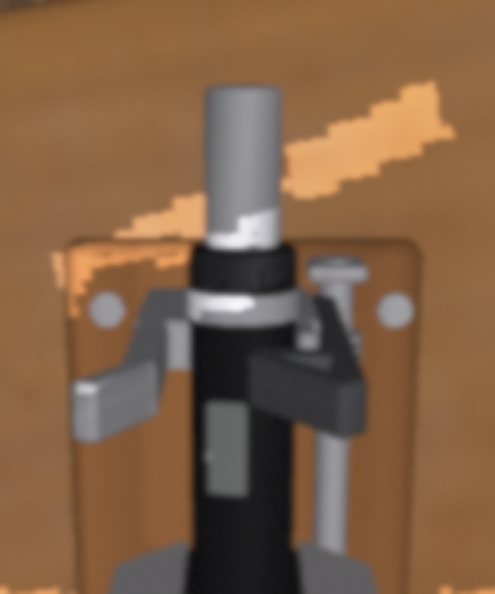

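View pics/s6c.png

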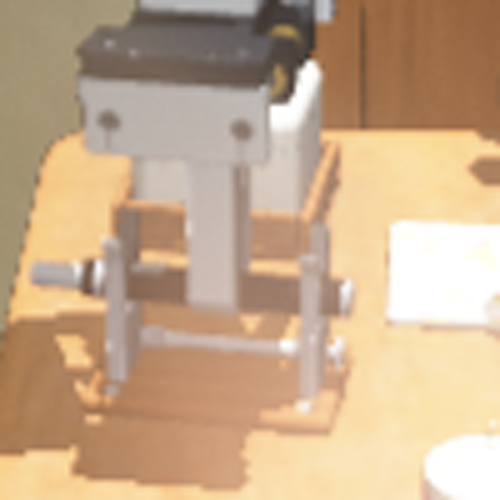

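Request:
jog_arm(series=[0,0,0,0,0,-0.0015,-1,0,0,0,0,0,-0.0025,-1,0,0,0,0,0,-0.0025,-1,0,0,0,0,0,-0.0025,-1])

```text
clock: 8.52
eef_pos: [492.9, 170.1, 57.8]
eef_rot: [0.501, 1.57, 0.324]
wrist_force: [-1.5, -0.0, 5.1]
finger_gap: 14.3
```

Request:
jog_arm(series=[0,0,0,0,0,-0.0007,-1,0,0,0,0,0,-0.0007,-1])

```text
clock: 8.78
eef_pos: [493.0, 170.1, 57.6]
eef_rot: [0.515, 1.57, 0.338]
wrist_force: [-4.5, -0.5, 13.7]
finger_gap: 14.6
```

Request:
jog_arm(series=[0,0,0,0,0,0.0007,-0.1,0,0,0,0,0,0.0007,-0.1,0,0,0,0,0,0.0007,-0.1,0,0,0,0,0,0.0007,-0.1,0,0,0,0,0,0.02,-0.1,0,0,0,0,0,0.05,-0.1,0,0,0,0,0,0.09,0.5,0,0,0,0,0,0.13,1,0,0,0,0,0,0.13,1])

```text
clock: 9.9
eef_pos: [493.7, 170.3, 189.5]
eef_rot: [0.444, 1.566, 0.267]
wrist_force: [1.4, -0.0, -1.4]
finger_gap: 68.6
```

```bash
python3 -c "
from h import *
w=wrist('w7')
cv2.imwrite('pics/w7c.png',cv2.resize(w['color'][110:330,230:420],None,fx=2.7,fy=2.7,interpolation=cv2.INTER_CUBIC))
from cell import manip
c=manip.camera('side');np.savez('s7.npz',**c)
cv2.imwrite('pics/s7c.png',cv2.resize(c['color'][200:300,270:370],None,fx=5,fy=5,interpolation=cv2.INTER_CUBIC))
"
```

```text
9.9 [493.7 170.3 189.5] [0.176 0.984 0.002] [ 1.4 -0.  -1.4] 68.6
```

View pics/w7c.png

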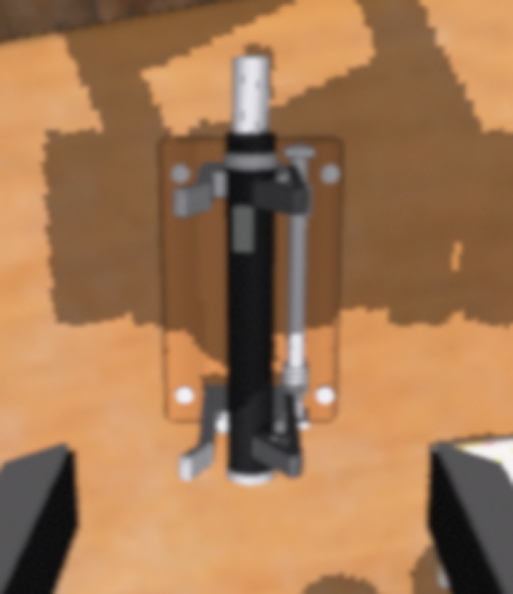

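View pics/s7c.png

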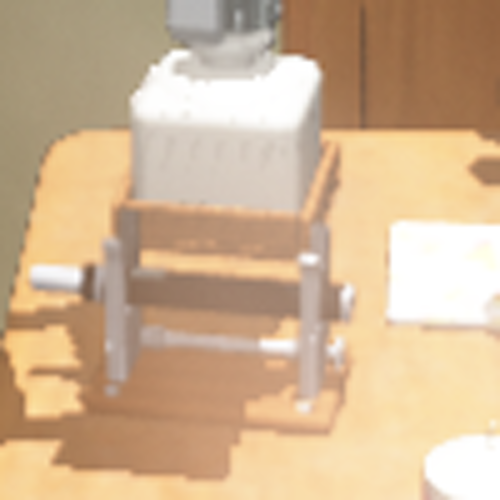

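View pics/w7.png

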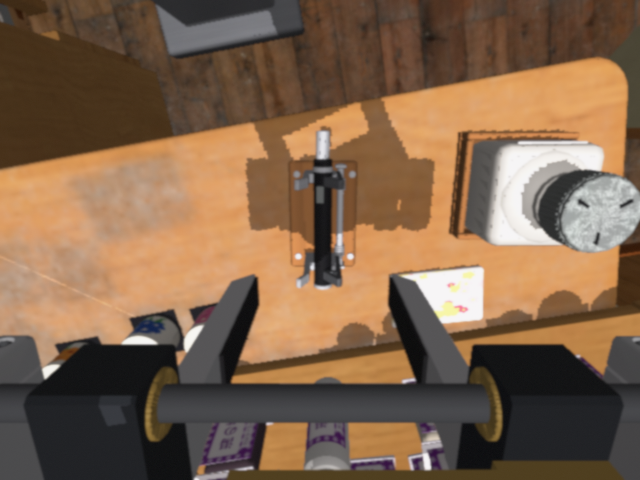

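Request:
jog_arm(series=[0,0,-0.1,-0.001,0.05,0.02,1,0,0,-0.25,-0.001,0.1,0.02,1,0,0,-0.4,-0.001,0.15,0.02,1,0,0,-0.55,-0.001,0.173,0.02,1,0,0,-0.6,-0.001,0.173,0.02,1,0,0,-0.6,-0.001,0.173,0.02,1,0,0,-0.6,-0.001,0.173,0.02,1])

```text
clock: 10.88
eef_pos: [491.6, 342.6, 206.0]
eef_rot: [-1.792, 1.57, -2.568]
wrist_force: [0.3, 0.6, 0.3]
finger_gap: 94.0
```

```bash
python3 -c "
from h import *
w=wrist('w8')
from cell import manip
print(manip.read_state()['joints'])
cv2.imwrite('pics/w8c.png',cv2.resize(w['color'][110:330,180:460],None,fx=2.7,fy=2.7,interpolation=cv2.INTER_CUBIC))
"
```

```text
10.88 [491.6 342.6 206. ] [ 0.7    0.714 -0.001] [0.3 0.6 0.3] 94.0
[ 5.47529844e-01  4.24556258e-01  1.39513238e+00 -1.09612744e-05
  1.32271333e+00 -2.47029129e-01]
```

View pics/w8c.png

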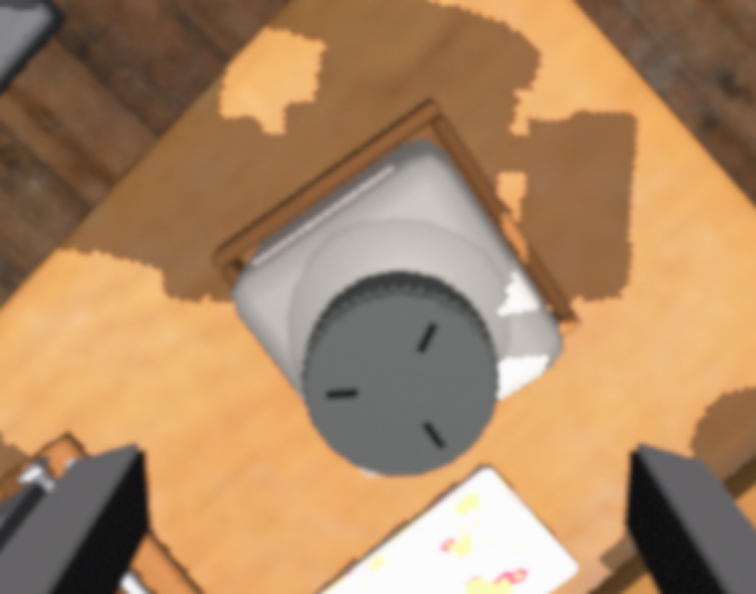

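```bash
python3 - <<'E'
from h import *
w=load("w8.npz")
k=lambda a:(np.array(a,float)+.5)/2.7-.5+np.array((180,110))
e=ray(w,k([(303,381),(498,381),(400.5,476),(400.5,286),(400.5,381)]),128.5);print(np.round(e,1).tolist(),np.linalg.norm(e[0]-e[1]),np.linalg.norm(e[2]-e[3]))
P=pts(w);h=P[...,2];mm=(h>122)&(h<134)&(abs(P[...,1]-343)<40)&(abs(P[...,0]-492)<40);print(P[mm].mean(0),np.percentile(P[mm],[1,99],axis=0))
E
```

```text
[[474.2, 328.0, 128.5], [508.7, 363.1, 128.5], [510.1, 327.4, 128.5], [473.9, 362.7, 128.5], [491.5, 345.5, 128.5]] 49.176898245622986 50.60987908084656
[491.91842947 345.43615413 127.86892656] [[468.93612846 321.45607033 123.08053292]
 [515.94973256 368.37546739 129.66522014]]
```

Request:
jog_arm(series=[0,0,0,0.0007,0.0032,-0.03,1,0,0,0,0.0007,0.0032,-0.06,1,0,0,0,0.0007,0.0032,-0.08,1,0,0,0,0.0007,0.0032,-0.088,1,0,0,0,0.0007,0.0032,-0.088,0.3,0,0,0,0.0007,0.0032,-0.088,0.2], squeeze=20)

```text
clock: 11.68
eef_pos: [492.7, 346.4, 119.7]
eef_rot: [1.326, 1.569, 0.549]
wrist_force: [0.9, -0.1, 0.3]
finger_gap: 77.6
```

```bash
python3 -c "
from h import *
w=wrist('w9')
"
```

```text
11.68 [492.7 346.4 119.7] [0.701 0.713 0.001] [ 0.9 -0.1  0.3] 77.6
```

View pics/w9.png

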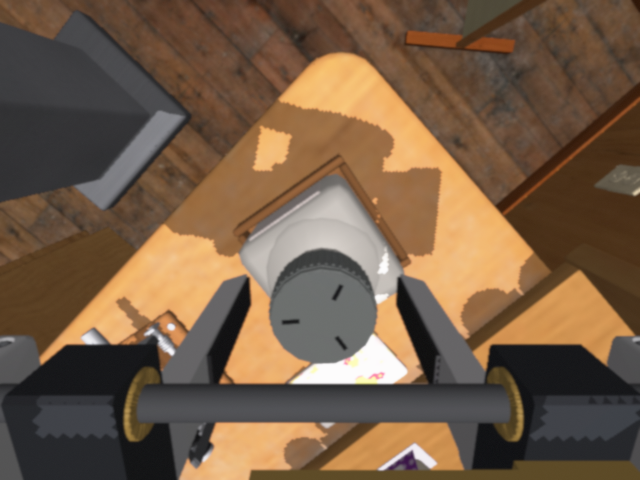

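```bash
python3 - <<'E'
from h import *
w=load("w9.npz")
e=ray(w,[(270,310),(377,310),(323.5,362),(323.5,310)],128.5);print(np.round(e,1).tolist(),np.linalg.norm(e[0]-e[1]))
P=pts(w);h=P[...,2];mm=(h>122)&(h<134)&(abs(P[...,1]-345)<30)&(abs(P[...,0]-492)<30);print(P[mm].mean(0),np.percentile(P[mm],[1,99],axis=0))
cv2.imwrite('pics/w9c.png',cv2.resize(w['color'][230:380,240:410],None,fx=4,fy=4,interpolation=cv2.INTER_CUBIC))
E
```

```text
[[472.8, 330.4, 128.5], [507.0, 365.1, 128.5], [509.5, 328.4, 128.5], [489.9, 347.7, 128.5]] 48.72583950525607
[491.237765   346.00862968 127.84185451] [[466.84487948 319.80980843 122.84023993]
 [517.50701857 370.2698794  129.89886447]]
```

View pics/w9c.png

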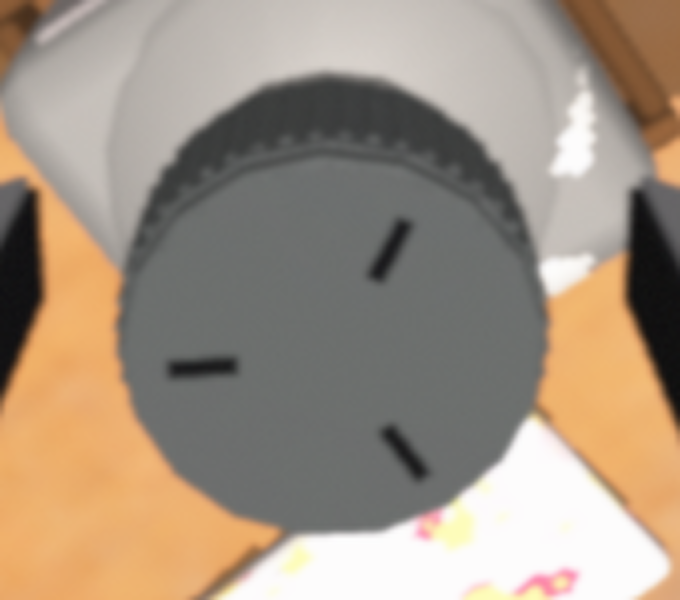

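Request:
jog_arm(series=[0,0,0,-0.0007,-0.0002,-0.001,-1,0,0,0,-0.0007,-0.0002,-0.001,-1,0,0,0,-0.0007,-0.0002,-0.001,-1,0,0,0,-0.0007,-0.0002,-0.001,-1,0,0,0,-0.0007,-0.0002,-0.001,-1,0,0,0,-0.0007,-0.0002,-0.001,-1], squeeze=40)

```text
clock: 12.48
eef_pos: [491.8, 346.1, 117.9]
eef_rot: [1.478, 1.57, 0.701]
wrist_force: [1.0, 0.9, 2.1]
finger_gap: 49.8
```

Gripped at 49.8 mm with small side force. Now push down.

Request:
jog_arm(series=[0,0,0,0,0,-0.002,-1,0,0,0,0,0,-0.004,-1,0,0,0,0,0,-0.0055,-1,0,0,0,0,0,-0.0055,-1,0,0,0,0,0,-0.0055,-1])

```text
clock: 13.1
eef_pos: [491.8, 346.1, 112.9]
eef_rot: [1.36, 1.57, 0.583]
wrist_force: [-1.8, -0.3, 8.7]
finger_gap: 49.8
```

Request:
jog_arm(series=[0,0,0.1,0,0,-0.0005,-1,0,0,0.2,0,0,-0.0005,-1,0,0,0.3,0,0,-0.0005,-1,0,0,0.4,0,0,-0.0005,-1,0,0,0.4,0,0,-0.0005,-1])

```text
clock: 13.72
eef_pos: [492.1, 346.1, 112.5]
eef_rot: [0.819, 1.569, 0.444]
wrist_force: [0.4, 0.2, 8.5]
finger_gap: 49.7
```

```bash
python3 -c "
from h import *
w=wrist('w10')
from cell import manip
s=manip.read_state();print(s['moment'],s['joints'])
cv2.imwrite('pics/w10c.png',cv2.resize(w['color'][200:400,200:450],None,fx=3,fy=3,interpolation=cv2.INTER_CUBIC))
"
```

```text
13.72 [492.1 346.1 112.5] [0.367 0.93  0.001] [0.4 0.2 8.5] 49.7
[-0.07737242  0.04892978 -0.00298403] [ 5.52215701e-01  5.21004092e-01  1.48290830e+00 -1.83406099e-04
  1.13617031e+00 -6.42039590e-01]
```

View pics/w10c.png

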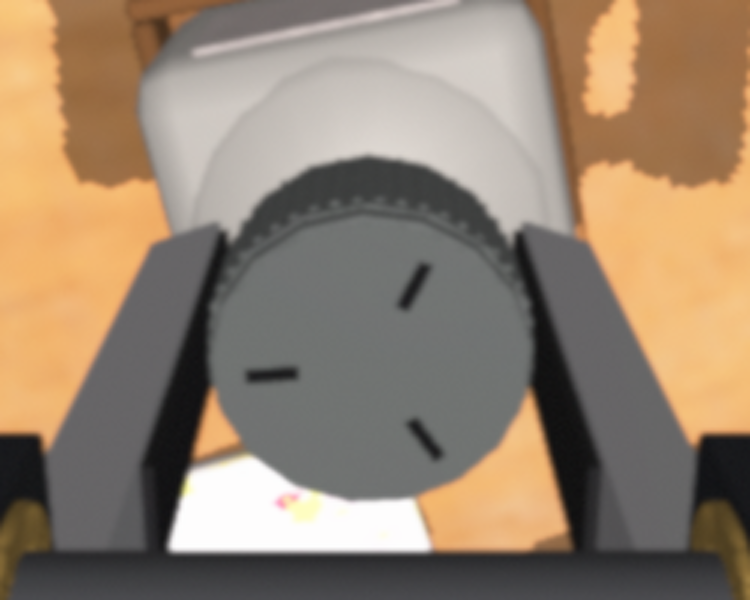

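Request:
jog_arm(series=[0,0,0.12,0,0,0,-1,0,0,0.24,0,0,0,-1,0,0,0.36,0,0,0,-1,0,0,0.48,0,0,0,-1,0,0,0.6,0,0,0,-1,0,0,0.72,0,0,0,-1,0,0,0.82,0,0,0,-1,0,0,0.82,0,0,0,-1,0,0,0.82,0,0,0,-1])

```text
clock: 14.9
eef_pos: [492.1, 346.1, 112.5]
eef_rot: [-0.021, 1.569, 0.423]
wrist_force: [0.2, 0.0, 8.2]
finger_gap: 50.1
```

```bash
python3 -c "
from h import *
w=wrist('w11')
from cell import manip
s=manip.read_state();print(s['moment'],s['joints'])
cv2.imwrite('pics/w11c.png',cv2.resize(w['color'][200:400,200:450],None,fx=3,fy=3,interpolation=cv2.INTER_CUBIC))
"
```

```text
14.9 [492.1 346.1 112.5] [-0.429  0.903 -0.   ] [0.2 0.  8.2] 50.1
[ 0.00028143  0.00436526 -0.01719442] [ 5.52227820e-01  5.20986688e-01  1.48294735e+00 -2.39831179e-04
  1.13615231e+00 -1.46167067e+00]
```

View pics/w11c.png

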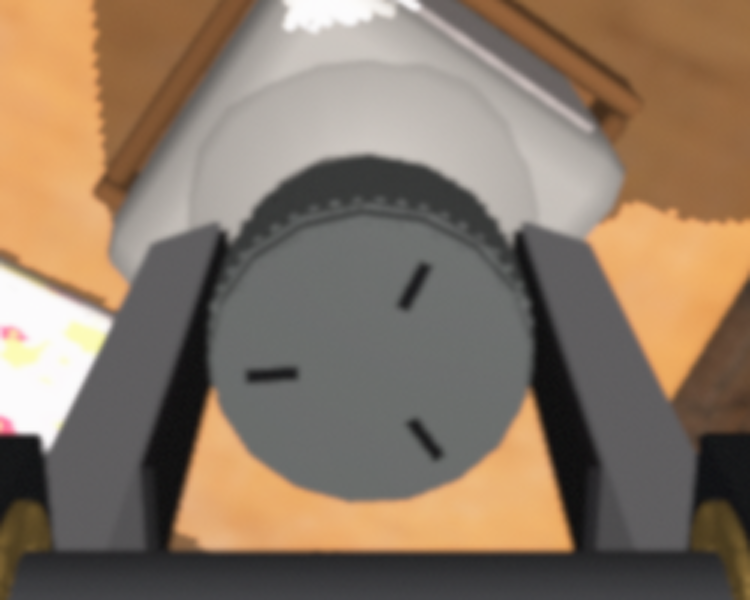

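Request:
jog_arm(series=[0,0,0,0,0,0.005,-1,0,0,0,0,0,0.01,-1,0,0,0,0,0,0.014,-1,0,0,0,0,0,0.014,-1])

```text
clock: 15.45
eef_pos: [491.6, 346.0, 125.7]
eef_rot: [-2.972, 1.57, -2.528]
wrist_force: [-0.3, 0.1, -0.7]
finger_gap: 50.2
```

Request:
jog_arm(series=[0,0,0,0,0,0.01,-1,0,0,0,0,0,0.02,-1,0,0,0,0,0,0.03,-1,0,0,0,0,0,0.04,-1,0,0,0,0,0,0.044,-1,0,0,0,0,0,0.044,-1,0,0,0,0,0,0.044,-1,0,0,0,0,0,0.044,-1,0,0,0,0,0,0.044,-1])

```text
clock: 16.58
eef_pos: [491.6, 346.0, 169.5]
eef_rot: [-3.036, 1.57, -2.593]
wrist_force: [0.5, 0.3, -0.1]
finger_gap: 50.1
```

```bash
python3 -c "
from h import *
w=wrist('w12')
from cell import manip
c=manip.camera('side');np.savez('s12.npz',**c)
cv2.imwrite('pics/s12c.png',cv2.resize(c['color'][150:390,230:410],None,fx=2.5,fy=2.5,interpolation=cv2.INTER_CUBIC))
c=manip.camera('top');cv2.imwrite('pics/t12.png',c['color'])
"
```

```text
16.57 [491.6 346.  169.5] [-0.429  0.903 -0.   ] [ 0.5  0.3 -0.1] 50.1
```

View pics/w12.png

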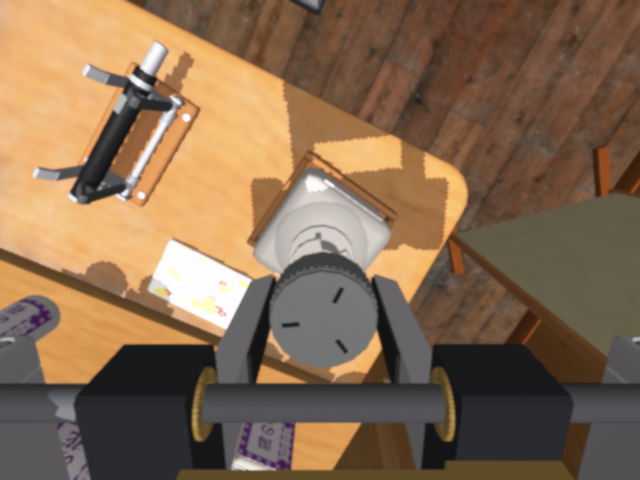

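View pics/s12c.png

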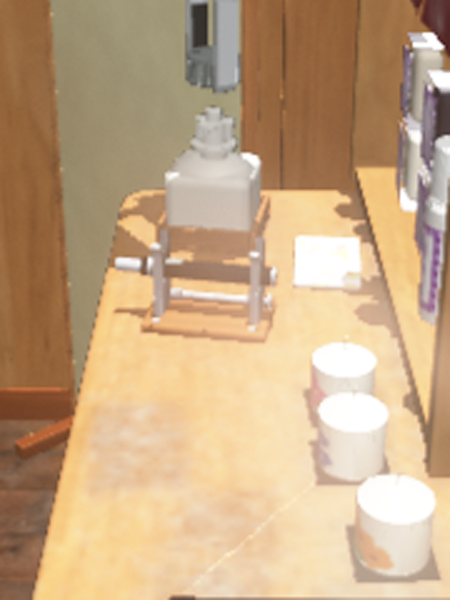

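View pics/t12.png

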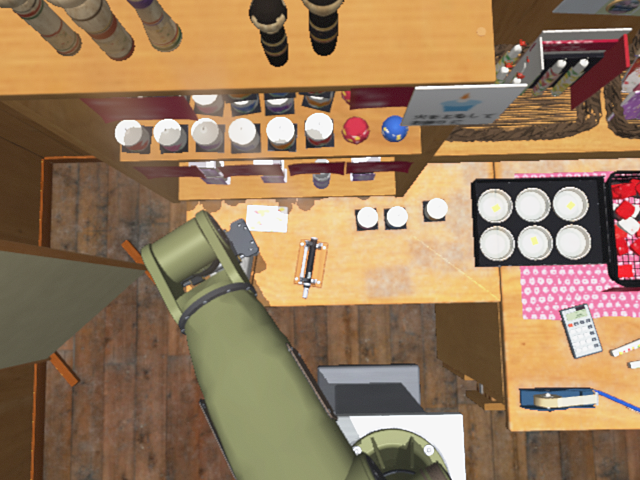

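The wrist and side views show the cap held clear above the bare neck and the lighter under both jaw arms. In the top view the candles (pixels 367, 397 and 435, row ~212) and the sachet (267, 218) are where they started.

```bash
python3 -c "
from cell import manip
print(manip.sign_off())"
```

```text
the job is handed in; nothing more can be done
None
```

The lighter is in its clip, the cap is off, and I handed the job in at about 16.7 s of the 51 s allowed. No verdict was reported.

- **Lighter:** I pressed it down between the forks. The jaw resisted and gave way, then the force rose to 13.7 N as it met the floor, slightly over the suggested 4–12 N. I then opened the fingers and withdrew. The wrist and side pictures show it lying in the slot with both jaw arms closed over it.
- **Cap:** I gripped it at 49.8 mm, pushed it down about 5 mm (8.7 N) and turned it about 70° anticlockwise; the cap's marks stayed fixed relative to the fingers. It lifted off without resistance. It is now held about 51–52 mm above its closed position, straight over the neck, with the wrist force near zero and the finger gap at 50.1 mm.
- **Bystanders:** the candles and sachet look unmoved in the last top picture. I compared them by eye and did not re-measure them.
- **Disagreements:** the top camera placed things 2–4 mm away from the wrist camera, mostly in y, and the wrist camera had about 1 mm of sideways bias. I relied on the wrist camera and the contact forces. The clip's hinge shaft measured about 2 mm off its stated position, but the lighter still went in.

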